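Raise the insole ejector cam and hold it

ROBOT

A 6-joint arm with a two-finger parallel gripper is mounted at the origin on the work surface. World frame = base frame: x ahead of the robot, y to its left, z up, the work surface at z = 0. Lengths are in m, angles in rad, forces in N, time in s.
With the tool pointing down it reaches from about 0.225 to 0.875 m from the base axis. Payload 3.4 kg.
Tool frame: the origin (TCP) lies at the very end of the fingers, on their centre line; the grasp point (between the pads) lies 19 mm behind it; z points along the fingers, y is the line along which they close (so a half turn about z gives the same grasp; the last joint's range is limited). The gripper opens to 85 mm and grips with 20 to 120 N. Pads are 22 mm wide; open, the fingers measure 114 mm over their backs; the gripper's body (76 mm by 85 mm) begins 54 mm behind the grasp point. The pads swing forward as they close: fully open they stand 13 mm farther back than shut.
Start: joints at [1.063, 0.276, 1.505, -0, 1.361, -0.121], TCP at [0.217, 0.533, 0.231] pointing down, gripper open.
Joint ranges: [-2.89, 2.89], [-0.75, 2.08], [0.22, 2.7], [-1.18, 4.32], [0.11, 2.71], [-2.7, 2.7]. Speed limits (rad/s): [2.57, 2.57, 3.14, 3.14, 3.14, 3.14].

INTERFACE

Orientations are given as a unit quaternion [w, x, y, z].
In Python, from rig import manip gives the robot as it stands. The module is installed in compiled form; this text tells all that it offers.
- The arm moves only by the tool play_rows, never from a script. Its argument "motion" is a list of rows, each a list of 5 numbers: the shift along the tool's x, y, z in units of 40 mm (1.0 is 40 mm), then the turn about the tool's z in units of 10 degrees (1.0 is 10 degrees), then the finger opening in mm, from 0 to 85.4. A call has 1 to 5 rows; each row is the pose to reach, as a shift and turn from the pose commanded when the call began, along the tool's axes at that moment; what a row does not reach only later rows make up. A row lasts 1/8 s, in which the tool goes at most 62.5 mm and 10.7 degrees, less where a joint would pass 70% of its speed; a pose out of reach is approached as far as the arm can. A call with a gripper value outside its range is refused whole. The fingers move at their own pace and stop on an object; "newtons" is the grip in N (left out, the last holds). Time passes only in rows, so rows that repeat a pose let the fingers close. It gives the time, the measured TCP pose, the force, the opening and the grip force at its end, in the units of the state.
- manip.get_state(): the state, without advancing time (a new reading comes with each control period).
- manip.get_image(name): name is "scene" or "top" or "wrist"; returns a dict with "img" (384x512x3 uint8, red, green, blue), "range_z" (384x512 float32, m along the optical axis (not along the pixel's ray), 0 where there is no reading), "fx", "fy", "cx", "cy" (pixels), "R" (3x3) and "t" (3): a world point X has camera coordinates R X + t. Camera axes: x right, y down, z forward; pixel columns grow to the right and rows downward; lengths in m; the calibration is good to about 2 mm. A picture is of the moment at which its call begins.
- manip.sign_off(): hands the job in; it is judged then, once.
The state is a dict: "clock": time; "qpos": joint angles; "qd": joint speeds; "effort": joint torques, N m; "position": TCP position; "ee_rot": TCP orientation; "contact_force": force on the tool from outside, world axes, zero at the start; "moment": the same for the moment, N m; "width": finger opening in m; "gripper_force": force on a finger pad.
Only numpy, scipy, OpenCV 4.12 (cv2) and the standard library are available. Lean on these libraries where they do the work, as an engineer would, in place of code of your own. Each camera call takes 0.05 s, during which the arm holds its last target. There are 200 camera calls.

TASK

In the insole workshop, take the steel pressing weight off the insole in the grey mould and set it down gently, upright and wholly on the round rubber pad, and let go of it. Then swing the mould's cam lever by its black handle up until it stands straight up, where the cam lifts the insole highest out of the mould, and finish while still holding the handle there: the lever springs back if let go, and past upright the insole sinks again. Keep the insole lying in place on its lifting plate and leave the other things on the table alone.

Things in the scene. Friction and masses are not known exactly. Their poses are not given: they have to be found in the camera images.
- press: Fixed insole mould with cam ejector, on the table: grey frame 240 mm long (its y axis) and 130 mm wide (its x axis), 100 mm high to the rim, with an open cavity 190 by 90 mm on top. Origin: centre of its underside. x, y level, z up; its cam lever sits outside the -y end and at rest leans to -x.
- platen: Aluminium lifting plate 84 by 186 mm in the mould's cavity, moving vertically only. Origin: centre of its top face, 88 mm above the table (12 mm under the rim) with the lever down, 13.3 mm higher at the cam's highest lift.
- insole: Loose cork-brown insole shell 184 mm long (its y axis), up to 74 mm wide, 5 mm thick, 60 g, lying on the platen inside the cavity. Origin: about the middle, on its underside.
- weight: Loose round steel pressing weight, about 0.75 kg, standing on the insole: disc 66 mm diameter and 26 mm high with an upright round knob 28 mm diameter on it; 75 mm high over all. Origin: centre of its underside, z up along the knob. Knob spans 27 to 75 mm above the origin.
- pad: Fixed round black rubber pad, 130 mm diameter, 6 mm thick, on the table to the left or the right of the mould (its place swaps with a square bin). Origin: centre of its underside.
- handle: Black round handle of the cam lever, 22 mm diameter, 94 mm long (its y axis, level), sticking out from the lever arm away from the mould; spins freely. Origin: mid-length, on its axis; the arm is 57 mm from there, toward the mould. Lever down: about 75 mm above the table, 106 mm to the press's -x side of the pivot; lever straight up: 157 mm high, right above the pivot.
- cam_pivot (a point): Point on the lever's pivot axis (parallel to the press's y axis), 47 mm above the table, level with the middle of the handle: the handle's origin moves on a circle of 110 mm radius about this point, in the press's x-z plane.
- cam_lever (a joint): Angle of the cam lever (rad): 0 at rest on its stop, the lever 15 degrees above level pointing to the press's -x; grows as it is raised; 1.309 when it stands straight up, the highest lift; stop at 2.1. No latch: a spring and its weight take about 3 to 6 N at the handle and drive it back to 0 when let go.
- bin: Bystander: fixed open square plastic bin with rivets, 110 mm square, 50 mm high. Origin: centre of its underside.
- tape: Bystander: loose paper tape roll lying flat behind the mould (press's +x side), 96 mm diameter, 24 mm high. Origin: centre of its underside.
- marker: Bystander: loose marker pen 120 mm long (y axis), 12 mm thick, lying on the robot's side of the mould. Origin: under its middle.
- jar: Bystander: loose jar 60 mm diameter, 85 mm high. Origin: centre of its underside.
- carton: Bystander: loose small carton 60 by 90 by 50 mm. Origin: centre of its underside.
- screwdriver: Bystander: loose screwdriver lying on the table, its x axis along it.
- spare_insole: Bystander: the second, loose insole shell, same shape as the first, lying flat on the table. Origin: on its underside.
Things that resemble listed ones, but are neither listed nor needed, are in the scene too. Leave any purple look-alike of the insole alone. Leave any green look-alike of the weight alone.

How it is judged:
On the way:
1. the weight stands on the rubber pad, let go, with the cam lever still down (horizontal distance between weight and pad below 0.037 m and height (world z) of weight between 0.002 and 0.012 m and angle between weight's own z axis and vertical below 0.1 rad and linear speed of weight below 0.03 m/s and contact force between the fingers and weight below 0.3 N and value of joint cam_lever below 0.2 rad), for 0.3 s.
At the end, for the whole second after the job is handed in: Fingers hold the handle (over 1 N), lever still and within 0.17 rad of straight up (1.309), platen at least 12.3 mm up; insole flat on the platen within 15 mm of its middle; weight upright, at rest and let go, within 37 mm of the pad centre (horizontal distance between weight and pad below 0.037 m and height (world z) of weight between 0.002 and 0.012 m and angle between each of weight, insole's own z axis and vertical below 0.1 rad and linear speed of weight below 0.03 m/s and contact force between the fingers and weight below 0.3 N and value of joint cam_lever between 1.139 and 1.479 rad and velocity of joint cam_lever between -0.15 and 0.15 rad/s and contact force between the fingers and handle above 1 N and height (world z) of platen above 0.1003 m and horizontal distance between insole and platen below 0.015 m and z of insole in the frame of platen between -0.005 and 0.005 m); the arm keeps its last pose, push and grip.
It fails at once if the lever is raised while the weight is still on the insole (value of joint cam_lever above 0.3 rad and distance between weight and platen below 0.1 m).
It fails at once if the weight is dropped instead of set down (faster than 0.4 m/s just above the pad or table) (height (world z) of weight below 0.025 m and linear speed of weight above 0.4 m/s).
It fails at once if the insole is knocked out of place (moved over 50 mm) (distance of insole from where it was at the start of the episode above 0.05 m).
It fails at once if a bystander is moved by more than 30 mm (distance of any of tape, marker, jar, carton, screwdriver, spare_insole from where it was at the start of the episode above 0.03 m).
It also fails if it takes over 59 s, if anything falls off the work surface, if the arm or the gripper's body presses on something with over 40 N, if the wrist force passes 120 N, or if a joint passes its speed limit or range.

## Working session

There is one attempt and no reset: what is moved stays moved. The work goes in short steps, Python scripts to look and compute and a tool call to move; the robot and the scene stay as the last step left them, time stands still between calls to the robot, and variables do not carry over. Pictures are saved under pics/ and viewed, at most 10 in all, crops included, and the job is handed in when it is done.

Besides the shell and the picture viewer there is one more tool, called after "Emit:" by a JSON object that holds its "method" and its "body". play_rows: Moves the arm, as the interface text tells. Its arguments: {"type":"object","properties":{"motion":{"type":"array","items":{"type":"array","items":{"type":"number"}}},"newtons":{"type":"number"}},"required":["motion"]}

```bash
mkdir -p pics
cat > h.py <<'E'
import numpy as np, cv2
from rig import manip
def get(n):
    d=manip.get_image(n); np.savez(f'/tmp/{n}.npz',**d); return d
def load(n): return dict(np.load(f'/tmp/{n}.npz'))
def save(d,f,crop=None,s=1.5):
    im=d['img'][:,:,::-1]
    if crop: im=im[crop[1]:crop[3],crop[0]:crop[2]]
    cv2.imwrite('pics/'+f,cv2.resize(im,None,fx=s,fy=s,interpolation=cv2.INTER_CUBIC))
def P(d,u,v):
    z=float(d['range_z'][int(v),int(u)]); c=np.array([(u-d['cx'])/d['fx']*z,(v-d['cy'])/d['fy']*z,z])
    return d['R'].T@(c-d['t'])
def ray(d,u,v):
    c=np.array([(u-d['cx'])/d['fx'],(v-d['cy'])/d['fy'],1.]); return -d['R'].T@d['t'], d['R'].T@c
def at(d,u,v,z):
    o,r=ray(d,u,v); return o+r*(z-o[2])/r[2]
def tri(d1,p1,d2,p2):
    o1,r1=ray(d1,*p1);o2,r2=ray(d2,*p2)
    k=np.linalg.lstsq(np.c_[r1,-r2],o2-o1,rcond=None)[0]
    a,b=o1+k[0]*r1,o2+k[1]*r2; return (a+b)/2,np.linalg.norm(a-b)
E
python3 - <<'E'
from h import *
np.set_printoptions(precision=4,suppress=True)
for n in ['scene','top']:
    d=get(n); save(d,n+'0.png')
print(manip.get_state())
E
```

```text
{'clock': 0.1, 'qpos': array([ 1.063 ,  0.2765,  1.506 , -0.    ,  1.3607, -0.121 ]), 'qd': array([ 0.0004, -0.0007, -0.0025,  0.0011,  0.0005,  0.0007]), 'effort': array([  0.0027, -41.7695, -24.6405,  -0.0004,   0.0058,   0.0001]), 'position': array([0.2167, 0.5321, 0.2305]), 'ee_rot': array([-0.0003,  0.1922,  0.9814, -0.0008]), 'contact_force': array([-0.8736, -0.7142, -0.031 ]), 'moment': array([-0.0421,  0.0195, -0.0037]), 'gripper_force': 0.0, 'width': 0.08580331294985957}
```

View pics/scene0.png

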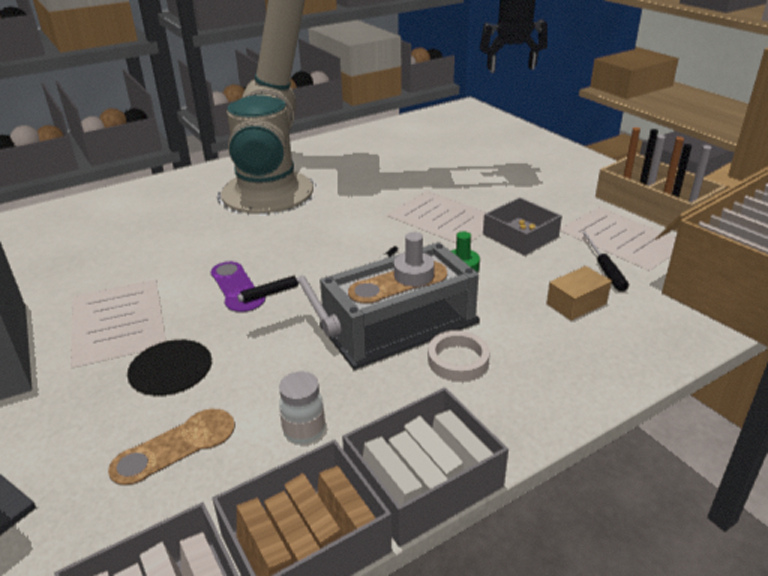

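View pics/top0.png

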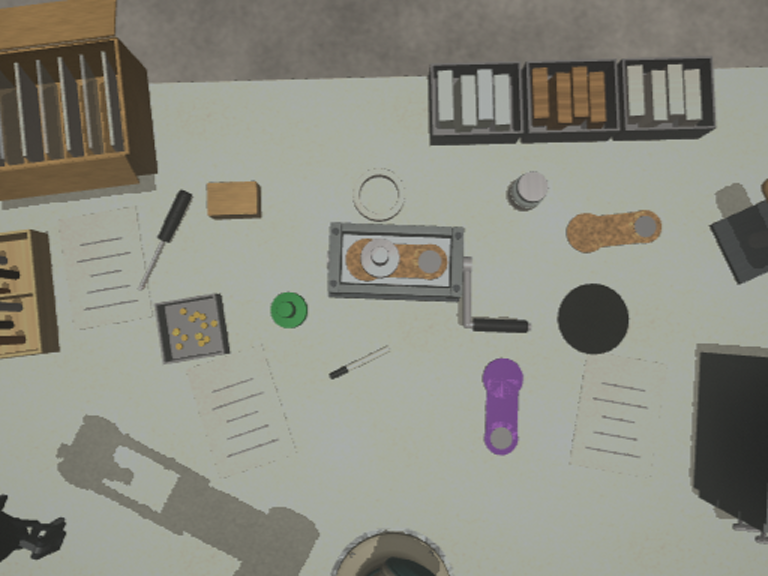

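Scene picture: steel weight knob at (413,236), green look-alike at (463,240), pad at (170,366), handle at (270,289). Top picture: steel weight at (380,256), pad (593,318), handle (500,325), bin (192,327).
Candidates in the top picture: weight = steel (380,256), not green (289,309). Insole = the cork one in the mould (395,260), not the spare (613,230) or the purple one (502,405). Pad = black disc (593,318), not the dark panel (740,430). I'll check with close crops.

Run:
```python
from h import *
t=load('top');s=load('scene')
a=cv2.resize(t['img'][140:250,210:430],None,fx=3.6,fy=3.6,interpolation=cv2.INTER_CUBIC)
cv2.imwrite('pics/topc.png',a[:,:,::-1])
a=cv2.resize(s['img'][140:270,80:330],None,fx=3.2,fy=3.2,interpolation=cv2.INTER_CUBIC)
cv2.imwrite('pics/scc.png',a[:,:,::-1])
```

```text
(no output)
```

View pics/topc.png

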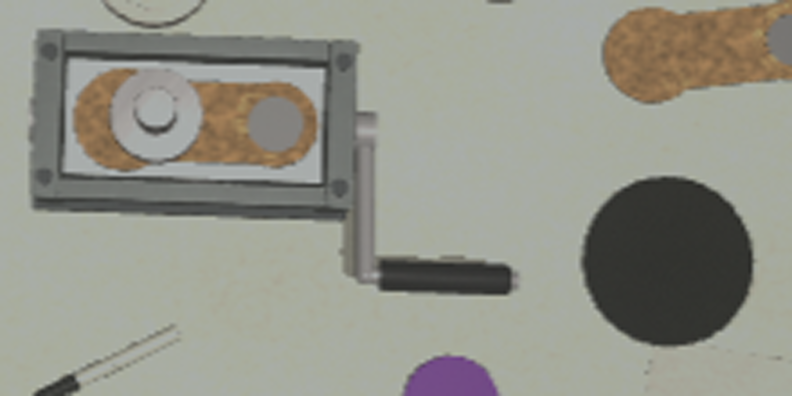

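View pics/scc.png

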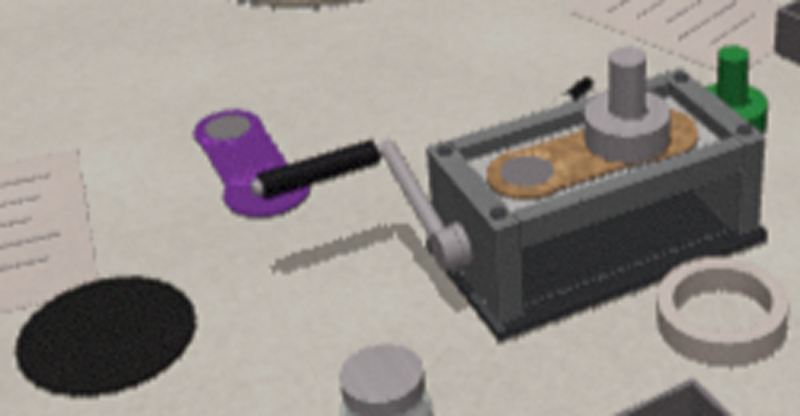

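Top crop: knob top (155,109), pad centre (668,261), handle ends (380,274) and (512,279), frame bolts (48,51), (344,62), (340,188), (43,177). Scene crop: knob top (628,55), pad centre (106,336), handle ends (378,152) and (262,186). The weight on the insole is grey steel, so the choice stands.

Run:
```python
from h import *
from scipy.spatial.transform import Rotation as Ro
np.set_printoptions(precision=4,suppress=True)
t=load('top');s=load('scene')
T=lambda u,v:(210+(u+.5)/3.6-.5,140+(v+.5)/3.6-.5); S=lambda u,v:(80+(u+.5)/3.2-.5,140+(v+.5)/3.2-.5)
for n,a,b in [('knobtop',(155,109),(628,55)),('pad',(668,261),(106,336)),('h_in',(380,274),(378,152)),('h_out',(512,279),(262,186))]:
    print(n,tri(t,T(*a),s,S(*b)),'depth top',P(t,*np.round(T(*a))),'sc',P(s,*np.round(S(*b))))
b=[P(t,*np.round(T(*p))) for p in [(48,51),(344,62),(340,188),(43,177)]]
b=[at(t,*T(*p),.1) for p in [(48,51),(344,62),(340,188),(43,177)]]
print(np.array(b),np.mean(b,0)); y=b[0]+b[3]-b[1]-b[2]; print('press yaw',np.degrees(np.arctan2(-y[0],y[1])))
# refined: point clouds
def cloud(d):
    z=d['range_z'];v,u=np.mgrid[:384,:512];c=np.stack([(u-d['cx'])/d['fx']*z,(v-d['cy'])/d['fy']*z,z],-1)
    return (c-d['t'])@d['R']
im=t['img'].astype(int);X=cloud(t)
m=(im.max(2)<70); m[:, :360]=0; m[:,440:]=0; m[:180]=0;m[240:]=0
print('pad',X[m].mean(0),m.sum(),'z',np.median(X[m][:,2]))
w=X[150:190,235:275].reshape(-1,3); k=w[w[:,2]>.15]; print('knob',k.mean(0),k.min(0),k.max(0),len(k))
dk=w[(w[:,2]>.110)&(w[:,2]<.14)];print('disc',dk.min(0),dk.max(0),np.median(dk,0))
h=X[205:225,315:352].reshape(-1,3);h=h[h[:,2]>.06];print('handle',h.min(0),h.max(0),h.mean(0))
R=Ro.from_quat(manip.get_state()['ee_rot'][[1,2,3,0]]).as_matrix();print(R)
```

```text
knobtop (array([0.5937, 0.0092, 0.168 ]), np.float64(0.0018538861070128954)) depth top [0.593  0.0077 0.1673] sc [0.5976 0.0079 0.17  ]
pad (array([ 0.4842, -0.381 ,  0.0025]), np.float64(0.0003242630974486044)) depth top [ 0.4845 -0.3794  0.0063] sc [ 0.4908 -0.3815  0.0066]
h_in (array([ 0.4798, -0.1499,  0.077 ]), np.float64(0.0027642016141856823)) depth top [ 0.4785 -0.1506  0.0772] sc [ 0.4828 -0.149   0.0788]
h_out (array([ 0.474 , -0.2443,  0.0785]), np.float64(0.002924399358633904)) depth top [ 0.4738 -0.2459  0.0792] sc [ 0.4817 -0.2441  0.0823]
[[ 0.6435  0.0838  0.1   ]
 [ 0.6306 -0.1271  0.1   ]
 [ 0.5407 -0.1216  0.1   ]
 [ 0.5534  0.0891  0.1   ]] [ 0.592  -0.0189  0.1   ]
press yaw -3.4720949401914276
pad [ 0.4839 -0.3795  0.0077] 1694 z 0.005271890700414513
knob [0.5835 0.0085 0.2692] [ 0.4795 -0.0046  0.1503] [0.6081 0.0222 1.2891] 120
disc [ 0.5625 -0.0229  0.1107] [0.626  0.0407 0.1387] [0.5906 0.0084 0.1181]
handle [ 0.4636 -0.243   0.0706] [0.4888 0.0092 1.2891] [ 0.4756 -0.1935  0.0983]
[[-0.9261  0.3772 -0.0008]
 [ 0.3772  0.9261 -0.0014]
 [ 0.0002 -0.0016 -1.    ]]
```

Emit:
{"method": "play_rows", "body": {"motion": [[-1.2, -0.75, 0, 1, 85], [-2.4, -1.5, 0, 2, 85], [-3.8, -2.4, 0, 3, 85], [-5.2, -3.2, 0, 4, 85], [-6.4, -4.0, 0, 5, 85]], "newtons": 60}}

```text
clock: 0.72
position: [0.3939, 0.2872, 0.2311]
ee_rot: [0.0, 0.591, 0.807, 0.0]
contact_force: [1.0, 0.3, -0.0]
width: 0.0853
gripper_force: 0.0
```

```bash
cat >> h.py <<'E'
from scipy.spatial.transform import Rotation as Ro
def go(x,y,z,yang=None):
    s=manip.get_state(); R=Ro.from_quat(s['ee_rot'][[1,2,3,0]]).as_matrix(); ya=np.degrees(np.arctan2(R[1,1],R[0,1]))
    print('t',s['clock'],'pos',s['position'].round(4),'yang',round(ya,2),'w',s['width'],'F',s['contact_force'].round(1),'units',(R.T@(np.array([x,y,z])-s['position'])/.04).round(3),'turn',None if yang is None else round((ya-yang)/10,3))
E
python3 -c "
from h import *
go(.594,.0085,.23,-3.5)"
```

```text
t 0.725 pos [0.3939 0.2872 0.2311] yang 17.53 w 0.08526884813522016 F [ 1.   0.3 -0. ] units [-8.15   2.673  0.027] turn 2.103
```

Emit:
{"method": "play_rows", "body": {"motion": [[-1.5, 0.5, 0, 0.6, 85], [-3.0, 1.0, 0, 1.2, 85], [-4.5, 1.5, 0, 1.7, 85], [-6.0, 2.0, 0, 2.1, 85], [-7.3, 2.4, 0, 2.1, 85]]}}

```text
clock: 1.35
position: [0.5747, 0.0383, 0.2309]
ee_rot: [-0.0, 0.727, 0.687, -0.0]
contact_force: [0.5, 0.2, -0.3]
width: 0.0849
gripper_force: 0.0
```

```bash
python3 -c "
from h import *
go(.594,.0085,.128,-3.5)
d=get('wrist'); save(d,'w1.png'); print(P(d,256,192))"
```

```text
t 1.35 pos [0.5747 0.0383 0.2309] yang -3.22 w 0.08493848537136693 F [ 0.5  0.2 -0.3] units [-0.718  0.525  2.571] turn 0.028
[0.5775802  0.03229314 0.1172505 ]
```

View pics/w1.png

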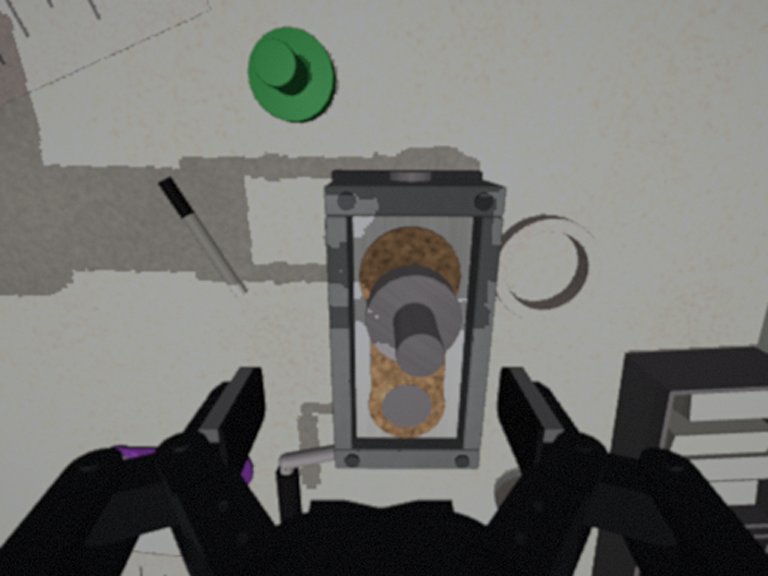

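The wrist picture shows the knob's top at (421,355), the steel weight between the fingers, and the green one well away at (290,75).

```bash
python3 -c "
from h import *
d=load('wrist'); print(at(d,280.3,236.3,.168), P(d,280,236), at(d,421/1.5-.33,355/1.5-.33,.168),tri(d,(280.3,236.3),load('top'),(252.7,169.9)))"
```

```text
[0.59635222 0.00941965 0.168     ] [0.59620723 0.00901927 0.16671056] [0.59638201 0.00938355 0.168     ] (array([0.5949983 , 0.00832032, 0.16568939]), np.float64(0.0030612543135218493))
```

Emit:
{"method": "play_rows", "body": {"motion": [[-0.35, 0.25, 0, 0, 70], [-0.72, 0.5, 0.1, 0, 60], [-0.72, 0.5, 0.5, 0, 60]]}}

```text
clock: 1.78
position: [0.593, 0.0101, 0.2113]
ee_rot: [0.001, 0.726, 0.687, 0.001]
contact_force: [-1.0, 0.7, -0.0]
width: 0.0599
gripper_force: 0.0
```

Emit:
{"method": "play_rows", "body": {"motion": [[-0.02, 0.05, 0.8, 0, 60], [-0.02, 0.05, 1.5, 0, 55], [-0.02, 0.05, 2.05, 0, 50], [-0.02, 0.05, 2.05, 0, 20], [-0.02, 0.05, 2.05, 0, 20]]}}

```text
clock: 2.4
position: [0.5934, 0.0103, 0.1288]
ee_rot: [-0.001, 0.726, 0.688, -0.0]
contact_force: [-0.1, 0.0, -7.8]
width: 0.0266
gripper_force: 59.4
```

Emit:
{"method": "play_rows", "body": {"motion": [[0, 0, 0, 0, 20], [0, 0, 0, 0, 20]]}}

```text
clock: 2.65
position: [0.5937, 0.0096, 0.1292]
ee_rot: [-0.0, 0.726, 0.687, -0.0]
contact_force: [0.1, 0.6, -7.5]
width: 0.0266
gripper_force: 59.4
```

Emit:
{"method": "play_rows", "body": {"motion": [[0, 0, -0.2, 0, 20], [0, 0, -0.7, 0, 20], [0, 0, -1.3, 0, 20], [0, 0, -1.9, 0, 20], [0, 0, -2.3, 0, 20]]}}

```text
clock: 3.28
position: [0.5946, 0.0094, 0.2232]
ee_rot: [0.001, 0.726, 0.687, 0.001]
contact_force: [0.0, -0.4, -7.5]
width: 0.0264
gripper_force: 60.1
```

```bash
python3 -c "
from h import *
go(.484,-.380,.23,-3.5)
d=get('scene');t=get('top')
im=np.hstack([d['img'][80:280,100:350],t['img'][120:320,190:440]])
cv2.imwrite('pics/lift.png',cv2.resize(im,None,fx=1.6,fy=1.6)[:,:,::-1])"
```

```text
t 3.275 pos [0.5946 0.0094 0.2232] yang -3.17 w 0.02641026999530847 F [ 0.  -0.4 -7.5] units [-9.872 -2.221 -0.176] turn 0.033
```

View pics/lift.png

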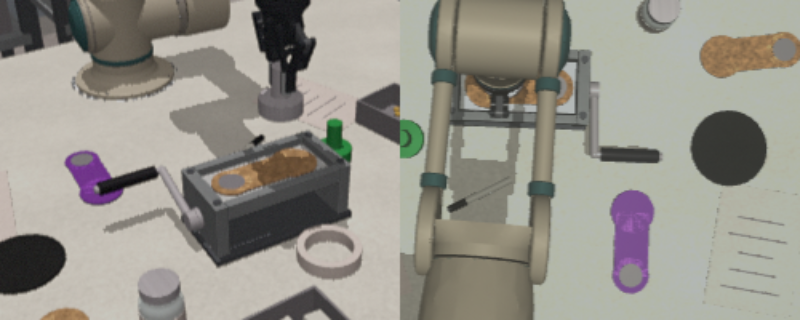

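Lift picture: the weight hangs from the fingers at (280,100), and the insole lies undisturbed at (265,173). The pad is clear, so I'll carry it over.

Emit:
{"method": "play_rows", "body": {"motion": [[-0.4, -0.1, 0, 0, 20], [-1.3, -0.3, 0, 0, 20], [-2.4, -0.55, 0, 0, 20], [-3.5, -0.8, 0, 0, 20], [-4.6, -1.05, 0, 0, 20]]}}

```text
clock: 4.0
position: [0.5402, -0.1737, 0.2199]
ee_rot: [-0.001, 0.726, 0.687, -0.001]
contact_force: [-0.4, -0.8, -7.3]
width: 0.0266
gripper_force: 60.0
```

Emit:
{"method": "play_rows", "body": {"motion": [[-1.1, -0.25, 0, 0, 20], [-2.2, -0.5, 0, 0, 20], [-3.3, -0.75, 0, 0, 20], [-4.2, -0.95, 0, 0, 20], [-4.9, -1.1, 0, 0, 20]]}}

```text
clock: 4.62
position: [0.4851, -0.3671, 0.2196]
ee_rot: [-0.002, 0.727, 0.687, -0.001]
contact_force: [0.7, 0.1, -7.8]
width: 0.0265
gripper_force: 59.9
```

```bash
python3 -c "
from h import *
go(.484,-.380,.045,-3.5)"
```

```text
t 4.625 pos [ 0.4851 -0.3671  0.2196] yang -3.26 w 0.02651963045901451 F [ 0.7  0.1 -7.8] units [-0.328  0.005  4.365] turn 0.024
```

Emit:
{"method": "play_rows", "body": {"motion": [[-0.15, 0, 0.4, 0, 20], [-0.33, 0, 1.1, 0, 20], [-0.33, 0, 1.9, 0, 20], [-0.33, 0, 2.6, 0, 20], [-0.33, 0, 3.2, 0, 20]]}}

```text
clock: 5.25
position: [0.4851, -0.3768, 0.0903]
ee_rot: [-0.002, 0.726, 0.687, 0.0]
contact_force: [0.1, 0.2, -7.5]
width: 0.0265
gripper_force: 59.9
```

Emit:
{"method": "play_rows", "body": {"motion": [[0, 0, 0.3, 0, 20], [0, 0, 0.55, 0, 20], [0, 0, 0.75, 0, 20], [0, 0, 0.9, 0, 20], [0, 0, 0.9, 0, 20]]}}

```text
clock: 5.88
position: [0.4864, -0.3782, 0.0571]
ee_rot: [-0.0, 0.726, 0.687, 0.0]
contact_force: [-1.4, -0.1, -7.6]
width: 0.0266
gripper_force: 60.0
```

Now I'll lower it slowly and watch the force.

Emit:
{"method": "play_rows", "body": {"motion": [[0, 0, 0.08, 0, 20], [0, 0, 0.16, 0, 20], [0, 0, 0.22, 0, 20], [0, 0, 0.26, 0, 20], [0, 0, 0.28, 0, 20]]}}

```text
clock: 6.5
position: [0.4865, -0.3783, 0.0459]
ee_rot: [-0.0, 0.726, 0.687, 0.0]
contact_force: [0.0, 0.2, -7.3]
width: 0.0264
gripper_force: 60.0
```

Emit:
{"method": "play_rows", "body": {"motion": [[0, 0, 0.03, 0, 20], [0, 0, 0.06, 0, 20], [0, 0, 0.06, 0, 20]]}}

```text
clock: 6.88
position: [0.4865, -0.3783, 0.0436]
ee_rot: [-0.0, 0.726, 0.687, 0.0]
contact_force: [0.6, 0.0, -7.9]
width: 0.0265
gripper_force: 60.0
```

Emit:
{"method": "play_rows", "body": {"motion": [[0, 0, 0.02, 0, 20], [0, 0, 0.04, 0, 20], [0, 0, 0.04, 0, 20]]}}

```text
clock: 7.25
position: [0.4865, -0.3783, 0.042]
ee_rot: [-0.0, 0.726, 0.687, 0.0]
contact_force: [0.4, -0.5, -8.1]
width: 0.0263
gripper_force: 60.0
```

Emit:
{"method": "play_rows", "body": {"motion": [[0, 0, 0.02, 0, 20], [0, 0, 0.03, 0, 20], [0, 0, 0.03, 0, 20]]}}

```text
clock: 7.62
position: [0.4867, -0.3785, 0.0416]
ee_rot: [0.0, 0.726, 0.687, 0.0]
contact_force: [-0.0, 0.8, -1.8]
width: 0.0268
gripper_force: 60.7
```

Emit:
{"method": "play_rows", "body": {"motion": [[0, 0, 0.01, 0, 20], [0, 0, 0.01, 0, 30], [0, 0, 0.01, 0, 40], [0, 0, 0.01, 0, 55], [0, 0, 0.01, 0, 60]]}}

```text
clock: 8.25
position: [0.4867, -0.3785, 0.0405]
ee_rot: [0.0, 0.726, 0.687, 0.0]
contact_force: [-0.3, -0.8, 0.6]
width: 0.0598
gripper_force: 0.0
```

Emit:
{"method": "play_rows", "body": {"motion": [[0, 0, -0.5, 0, 60], [0, 0, -1.5, 0, 60], [0, 0, -2.5, 0, 60], [0, 0, -3.5, 0, 60], [0.2, 0, -3.5, 0, 70]]}}

```text
clock: 8.88
position: [0.4888, -0.3723, 0.1843]
ee_rot: [0.004, 0.727, 0.687, 0.0]
contact_force: [0.4, 0.6, -0.2]
width: 0.0703
gripper_force: 0.0
```

```bash
python3 -c "
from h import *
go(.477,-.199,.17,-3.5)
s=get('scene');t=get('top');w=get('wrist')
im=np.hstack([s['img'][140:270,80:330],t['img'][130:260,230:480]])
im=np.vstack([cv2.resize(im,None,fx=1.5,fy=1.5),cv2.resize(w['img'],(750,562))[170:562]])
cv2.imwrite('pics/placed.png',im[:,:,::-1]);print(im.shape)"
```

```text
t 8.875 pos [ 0.4888 -0.3723  0.1843] yang -3.19 w 0.07025412667507314 F [ 0.4  0.6 -0.2] units [ 4.311 -0.538  0.33 ] turn 0.031
(587, 750, 3)
```

View pics/placed.png

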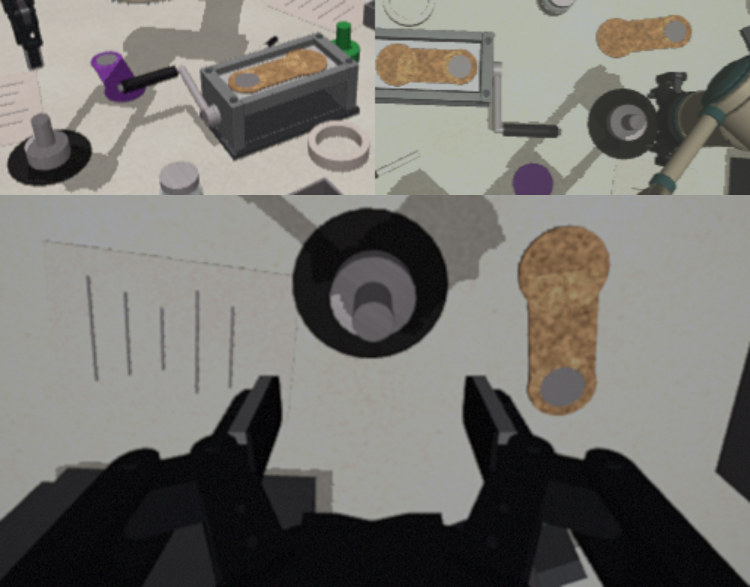

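The weight stands upright and central on the pad (wrist view: disc (372,297), pad (370,283)) and is let go. Next is the handle.

Emit:
{"method": "play_rows", "body": {"motion": [[0.9, -0.1, 0, 0, 70], [2.0, -0.25, 0, 0, 70], [3.1, -0.4, 0, 0, 65], [3.9, -0.5, 0, 0, 60], [4.3, -0.54, 0.2, 0, 60]]}}

```text
clock: 9.65
position: [0.4743, -0.1958, 0.1713]
ee_rot: [-0.001, 0.726, 0.688, -0.0]
contact_force: [-0.1, -0.7, -1.0]
width: 0.0601
gripper_force: 0.0
```

Run:
```python
from h import *
np.set_printoptions(precision=4,suppress=True)
go(.477,-.199,.054,-3.5)
d=load('top')
z=d['range_z'];v,u=np.mgrid[:384,:512];c=np.stack([(u-d['cx'])/d['fx']*z,(v-d['cy'])/d['fy']*z,z],-1)
X=((c-d['t'])@d['R'])[195:235,310:360].reshape(-1,3)
X=X[(X[:,2]>.06)&(X[:,2]<.1)]
for a in np.arange(-.26,-.13,.015):
    k=X[(X[:,1]>a)&(X[:,1]<a+.015)]
    if len(k): print(a.round(3),len(k),'x',k[:,0].min(),k[:,0].max(),'zmax',k[:,2].max())
d=get('wrist'); save(d,'w2.png',None,1.5)
```

```text
t 9.65 pos [ 0.4743 -0.1958  0.1713] yang -3.08 w 0.060148460671202546 F [-0.1 -0.7 -1. ] units [-0.077  0.077  2.933] turn 0.042
-0.26 7 x 0.46859952390879855 0.47637063528388424 zmax 0.08278824620744885
-0.245 44 x 0.46356454280766074 0.4844788215964226 zmax 0.08792362385991143
-0.23 51 x 0.46386925786936006 0.4848313588159737 zmax 0.08889340607983966
-0.215 53 x 0.464155332630875 0.48515365194677745 zmax 0.09046695917566228
-0.2 47 x 0.46710709819919083 0.4854594858686843 zmax 0.08860292124989508
-0.185 48 x 0.46741358855806464 0.4858110721998136 zmax 0.08959356350278955
-0.17 46 x 0.46776568749655434 0.48881752227607533 zmax 0.08872180434320105
-0.155 101 x 0.4681113237857491 0.5337811100542927 zmax 0.08995332390828473
-0.14 23 x 0.47362953594526297 0.5257983530665733 zmax 0.08447688395928706
```

View pics/w2.png

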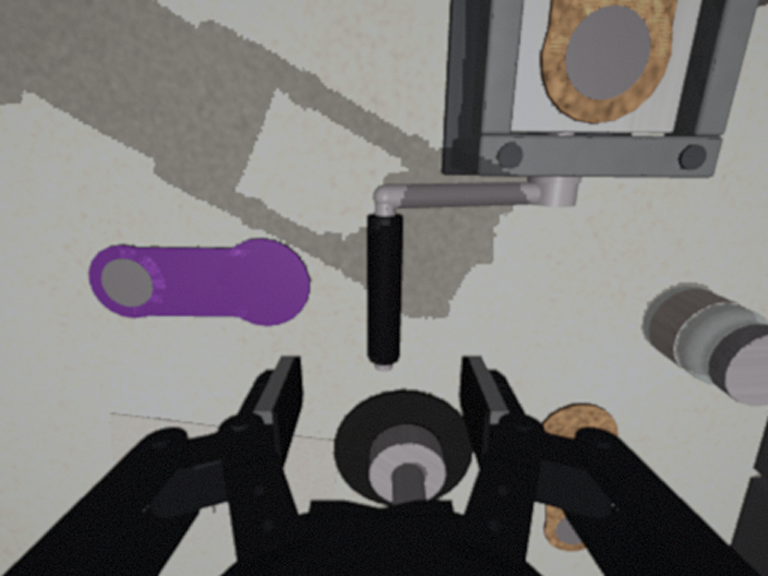

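Wrist picture: the handle runs from (384,215) to (384,363), centred between the fingers; the lever arm is at row 195, clear of them.

Emit:
{"method": "play_rows", "body": {"motion": [[-0.1, 0.03, 0.7, 0, 60], [-0.1, 0.03, 1.5, 0, 55], [-0.1, 0.03, 2.2, 0, 50], [-0.1, 0.03, 2.7, 0, 45], [-0.1, 0.03, 2.9, 0, 40]]}}

```text
clock: 10.32
position: [0.4749, -0.2019, 0.0544]
ee_rot: [-0.002, 0.727, 0.687, -0.001]
contact_force: [0.4, -0.0, 0.4]
width: 0.0399
gripper_force: 0.0
```

Emit:
{"method": "play_rows", "body": {"motion": [[0, 0, 0, 0, 15], [0, 0, 0, 0, 15], [0, 0, 0, 0, 15], [0, 0, 0, 0, 15]], "newtons": 50}}

```text
clock: 10.82
position: [0.4758, -0.2019, 0.0567]
ee_rot: [0.0, 0.726, 0.687, -0.0]
contact_force: [-1.0, -1.9, -4.5]
width: 0.0206
gripper_force: 48.9
```

Run:
```python
from h import *
go(.583,-.206,.138,-3.5)
for a in range(5,80,5):
    a0=np.radians(15);b=np.radians(15+a)
    print(a, 'dy',round(.11*(np.cos(a0)-np.cos(b))/.04,3),'dz',round(-.11*(np.sin(b)-np.sin(a0))/.04,3))
```

```text
t 10.825 pos [ 0.4758 -0.2019  0.0567] yang -3.14 w 0.02060222183257118 F [-1.  -1.9 -4.5] units [ 0.042  2.682 -2.031] turn 0.036
5 dy 0.072 dz -0.229
10 dy 0.164 dz -0.45
15 dy 0.275 dz -0.663
20 dy 0.404 dz -0.866
25 dy 0.55 dz -1.056
30 dy 0.712 dz -1.233
35 dy 0.889 dz -1.395
40 dy 1.079 dz -1.541
45 dy 1.281 dz -1.67
50 dy 1.494 dz -1.781
55 dy 1.716 dz -1.872
60 dy 1.945 dz -1.945
65 dy 2.179 dz -1.996
70 dy 2.417 dz -2.028
75 dy 2.656 dz -2.038
```

Emit:
{"method": "play_rows", "body": {"motion": [[0, 0.07, -0.23, 0, 15], [0, 0.16, -0.45, 0, 15], [0, 0.275, -0.66, 0, 15], [0, 0.4, -0.87, 0, 15], [0, 0.55, -1.06, 0, 15]]}}

```text
clock: 11.45
position: [0.4981, -0.203, 0.0994]
ee_rot: [0.0, 0.726, 0.687, -0.0]
contact_force: [-1.0, -3.9, -7.3]
width: 0.0206
gripper_force: 49.1
```

Emit:
{"method": "play_rows", "body": {"motion": [[0, 0.16, -0.18, 0, 15], [0, 0.34, -0.34, 0, 15], [0, 0.53, -0.485, 0, 15], [0, 0.73, -0.61, 0, 15], [0, 0.94, -0.72, 0, 15]]}}

```text
clock: 12.08
position: [0.5342, -0.2052, 0.1274]
ee_rot: [-0.001, 0.726, 0.688, -0.002]
contact_force: [-3.7, -6.1, -7.0]
width: 0.0207
gripper_force: 49.1
```

Run:
```python
from h import *
go(.583,-.206,.138,-3.5)
```

```text
t 12.075 pos [ 0.5342 -0.2052  0.1274] yang -3.12 w 0.02065572727706891 F [-3.7 -6.1 -7. ] units [ 0.046  1.218 -0.269] turn 0.038
```

Emit:
{"method": "play_rows", "body": {"motion": [[0, 0.22, -0.09, 0, 15], [0, 0.45, -0.165, 0, 15], [0, 0.68, -0.215, 0, 15], [0, 0.92, -0.245, 0, 15], [0, 1.1, -0.255, 0, 15]]}}

```text
clock: 12.7
position: [0.5772, -0.2079, 0.1379]
ee_rot: [-0.002, 0.726, 0.688, -0.002]
contact_force: [-6.5, -4.8, -2.1]
width: 0.0203
gripper_force: 49.5
```

Emit:
{"method": "play_rows", "body": {"motion": [[0, 0.06, 0, 0, 15], [0, 0.06, 0, 0, 15], [0, 0.06, 0, 0, 15], [0, 0.06, 0, 0, 15]]}}

```text
clock: 13.2
position: [0.58, -0.208, 0.138]
ee_rot: [-0.001, 0.726, 0.688, -0.002]
contact_force: [-5.4, -5.5, -3.7]
width: 0.0206
gripper_force: 49.4
```

Run:
```python
from h import *
go(.583,-.206,.138,-3.5)
s=get('scene');t=get('top');w=get('wrist')
im=np.hstack([s['img'][110:270,80:330],t['img'][120:280,190:440]])
im=np.vstack([cv2.resize(im,None,fx=1.5,fy=1.5),cv2.resize(w['img'],(750,562))[:350]])
cv2.imwrite('pics/final.png',im[:,:,::-1])
z=w['range_z'];v,u=np.mgrid[:384,:512];c=np.stack([(u-w['cx'])/w['fx']*z,(v-w['cy'])/w['fy']*z,z],-1)
np.save('/tmp/wX.npy',(c-w['t'])@w['R'])
```

```text
t 13.2 pos [ 0.58  -0.208  0.138] yang -3.13 w 0.02060040545870671 F [-5.4 -5.5 -3.7] units [ 0.054  0.073 -0.   ] turn 0.037
```

View pics/final.png

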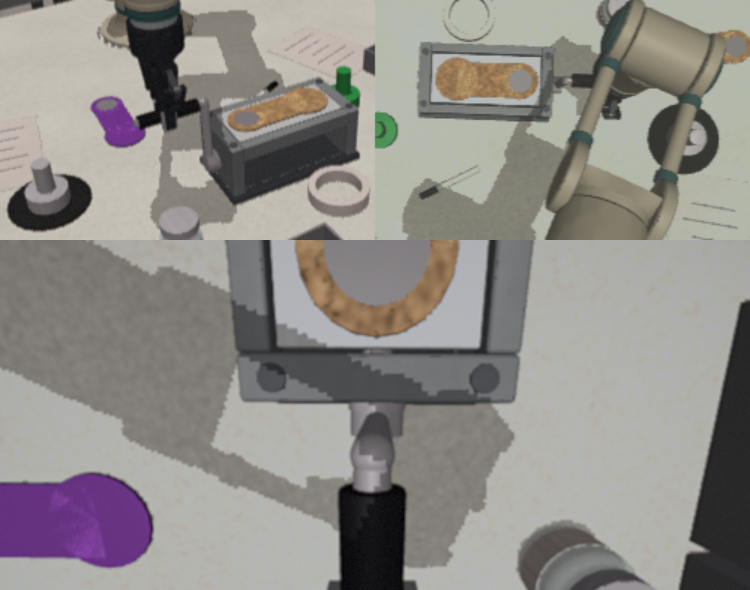

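The lever stands upright, with the handle at (372,540) in line with the pivot at (376,415). The insole is at rim level and the weight is still on the pad. I'll check the platen height and the angle by numbers.

Run:
```python
from h import *
X=np.load('/tmp/wX.npy'); f=512/750
for n,(u,v) in dict(platen_l=(285,80),platen_r=(475,80),insole=(375,60),insole_edge=(375,88),rim=(378,140),rim_l=(250,60),rim_r=(505,60),pivot=(376,178)).items():
    p=X[int(v*f)-2:int(v*f)+3,int(u*f)-2:int(u*f)+3].reshape(-1,3); print(n,np.median(p,0).round(4))
b=[(271,137),(485,137)]
w=load('wrist'); print([at(w,u*f,v*f,.1).round(4) for u,v in b])
```

```text
platen_l [ 0.5514 -0.0995  0.0999]
platen_r [ 0.6282 -0.1039  0.1002]
insole [ 0.5884 -0.095   0.1053]
insole_edge [ 0.5878 -0.1054  0.105 ]
rim [ 0.5881 -0.1245  0.0992]
rim_l [ 0.538  -0.0912  0.0993]
rim_r [ 0.6401 -0.0969  0.0994]
pivot [ 0.5861 -0.1399  0.1026]
[array([ 0.543 , -0.1212,  0.1   ]), array([ 0.6333, -0.1262,  0.1   ])]
```

The platen is about 0.8 mm above the rim (needs 0.3, maximum 1.3), and the pivot is about 3 mm further in +x. I'll trim by that.

Emit:
{"method": "play_rows", "body": {"motion": [[0, 0.04, 0, 0, 15], [0, 0.08, 0, 0, 15], [0, 0.08, 0, 0, 15], [0, 0.08, 0, 0, 15], [0, 0.08, 0, 0, 15]]}}

```text
clock: 13.98
position: [0.5827, -0.2082, 0.138]
ee_rot: [-0.001, 0.726, 0.688, -0.002]
contact_force: [-6.2, -5.6, -2.3]
width: 0.0208
gripper_force: 49.5
```

Run:
```python
from h import *
go(.583,-.206,.138,-3.5)
w=get('wrist')
z=w['range_z'];v,u=np.mgrid[:384,:512];c=np.stack([(u-w['cx'])/w['fx']*z,(v-w['cy'])/w['fy']*z,z],-1)
X=(c-w['t'])@w['R']; f=512/750
for n,(u,v) in dict(pl=(280,80),pr=(468,80),rim=(371,140),rim_l=(245,60),rim_r=(500,60)).items():
    p=X[int(v*f)-4:int(v*f)+5,int(u*f)-2:int(u*f)+3].reshape(-1,3); print(n,p.mean(0).round(4))
s=get('scene'); p=P(s,*[80+41/1.5,110+165/1.5]); print(p)
```

```text
t 13.975 pos [ 0.5827 -0.2082  0.138 ] yang -3.13 w 0.020819819259517112 F [-6.2 -5.6 -2.3] units [ 0.056  0.003 -0.   ] turn 0.037
pl [ 0.5563 -0.1025  0.1201]
pr [ 0.628  -0.1038  0.1003]
rim [ 0.5878 -0.1245  0.0994]
rim_l [ 0.539  -0.0913  0.0994]
rim_r [ 0.641  -0.097   0.0991]
[ 0.49059336 -0.37974489  0.08048146]
```

```bash
python3 -c "
from rig import manip
print(manip.sign_off())"
```

```text
the job is handed in; nothing more can be done
None
```

The job is handed in, though sign-off returned no verdict: the weight stands upright on the rubber pad and let go, the gripper is holding the cam lever straight up, and the insole lies in place on the lifting plate, which measured about 1 mm above the rim (0.3 mm needed).

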